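# Fetch the marker from the slide-lid case

## Robot

A 6-joint arm with a two-finger parallel gripper is mounted at the origin on a cart in front of the work surface, level with it; the furniture and walls round the work are solid. World frame = base frame: x ahead of the robot, y to its left, z up, the work surface at z = 0. Lengths are in mm, angles in rad, forces in N, time in s.
With the tool pointing down it reaches from about 350 to 775 mm from the base axis. Payload 7.3 kg.
Tool frame: the origin (TCP) lies on the front face of the gripper's body, between the roots of the fingers; the fingertips stand 66 mm ahead of it and the grasp point (between the pads) lies 47 mm ahead of it (bot.tip_extent is the distance from the TCP to the fingertips, in mm); z points along the fingers, y is the line along which they close (so a half turn about z gives the same grasp; the last joint's range is limited). The gripper opens to 92 mm and grips with 3 to 60 N. Pads are 19 mm wide; open, the fingers measure 130 mm over their backs; the gripper's body (75 mm by 190 mm) begins 47 mm behind the grasp point.
Start: joints at [-1.369, 0.342, 1.524, -0, 1.275, -0.146], TCP at [178.958, -493.571, 292.241] pointing down, gripper open.
Joint ranges: [-2.53, 2.53], [-0.77, 2.02], [0.04, 2.7], [-1, 4.14], [0.28, 2.66], [-3.11, 3.11]. Speed limits (rad/s): [2.57, 2.57, 3.14, 3.14, 3.14, 3.14].

## Interface

Orientations are given as [roll, pitch, yaw] about the fixed x, y, z axes, in that order (R = Rz(yaw) Ry(pitch) Rx(roll)).
In Python, from plant import readout, viewer, order, bot gives the robot as it stands.
- The arm moves only by the shell command python3 -m creep 'ROWS'. ROWS is text: rows parted by semicolons, each of 7 numbers parted by spaces: the shift along the world's x, y, z in m, then the turn, a rotation vector about the world's x, y, z in rad, then the opening in per cent of the stroke, from 0 (shut) to 100 (fully open). A call has 1 to 8 rows; each row shifts and turns the commanded pose from where the row before left it; what a row does not reach is not made up. A row lasts 1/12 s, in which the tool goes at most 41.7 mm and 7.16 degrees, less where a joint would pass 70% of its speed; a pose out of reach is approached as far as the arm can. A call is refused whole if a number of a shift passes 0.0417 or a number of a turn 0.125, either way. A call with a gripper value outside its range is refused whole. The fingers move at their own pace and stop on an object; the grip force is fixed at half the most. Time passes only in rows, so rows that do not move let the fingers close. It gives the time, the measured TCP pose, the force, the opening and the grip force at its end, in the units of the state.
- readout.get_obs(): the state, without advancing time (a new reading comes with each control period).
- viewer.capture(name): name is "scene" or "top" or "wrist"; returns the picture (420x560x3 uint8, red, green, blue); there is no depth.
- viewer.camera_info(name): a dict with "fx", "fy", "cx", "cy" (pixels), "origin" and "rotation" of the camera in the world. Camera axes: x right, y up, looking along -z (the intrinsics and any distortion apply to the point x, -y, -z); pixel columns grow to the right and rows downward; lengths in mm; the calibration is good to about 2 mm. The wrist camera is an equidistant fisheye: a pixel r from the principal point sees the ray r / f radians off the axis. A picture is of the moment at which its call begins: read the wrist's pose just before it. camera_info takes no time and is no camera call; for the wrist camera it gives the pose at the moment of the call.
- order.close_job(): hands the job in; it is judged then, once.
The state is a dict: "time": time; "joint_positions": joint angles; "dq": joint speeds; "tau": joint torques, N m; "tool_pos": TCP position; "tcp_rot": TCP orientation; "contact_force": force on the tool from outside, world axes, zero at the start; "moment": the same for the moment, N m; "grip_width": finger opening in mm; "finger_force": force on a finger pad.
Only numpy, scipy, OpenCV 4.12 (cv2) and the standard library are available. Lean on these libraries where they do the work, as an engineer would, in place of code of your own. Each camera call takes 0.05 s, during which the arm holds its last target. There are 200 camera calls.

## Task

The flat lid of the plywood case has no handle: press down on top of it with the fingertips and draw it toward the robot until it is fully open, without ever pressing the case or lid with more than 20 N. Then take the marker out of the case and lay it gently, at full length, on the order pad, leaving the lid open and the pad and the other things where they are.

Things in the scene. Friction and masses are not known exactly. Their poses are not given: they have to be found in the camera images.
- case: Plywood case fixed to the worktop, 220 (its x) x 170 (its y) x 72 mm high; origin at the centre of its underside, z up, x away from the robot (yaw varies). Rear wall and side rails are 72 mm high, 8 mm thick; floor 16 mm thick. Lips on the rails reach 13 mm in from the outside; between them (144 mm clear) lies the flat lid. It cracks if the robot presses it or its lid with over 20 N.
- lid (a joint): Sliding lid: smooth flat plate 208 x 150 x 6 mm, no handle. 0 = shut (covers case x -108 to +100 mm); grows as it is drawn along the case's -x, toward the robot; 0.12 m = fully open. Its top lies 40 to 66 mm above the worktop and its path may rise or fall up to 6 mm: both vary, unmeasured. Rigid downwards; sliding takes 3.5 N plus 1.5 N per 0.1 m/s. Fingertips pressing with 10 to 16 N grip it well.
- case_bay (a point): Point on the case's floor, 48 mm behind its centre (case x = +48 mm), 16 mm above the worktop: the middle of the bay where the marker lies, open once the lid is open. The bay runs from the rear wall (its inside at case x = +102 mm) to a partition, 30 mm high, at case x = -26 mm. The case's front wall is only 32 mm high, so the lid passes over it.
- marker: Marker pen, 135 mm long (along its own y), 17 mm thick, 15 to 25 g; origin at mid-length, on its underside (8 mm below its axis as it starts). It starts hidden under the lid on the case floor, roughly along the case's y, at point case_bay to within 6 mm, between two pairs of low ribs (8 mm above the floor, at case y = +-42 mm) that stop it rolling; its middle stands free.
- marker_end_a (a point): point on the marker's axis 66 mm from its middle, one end
- marker_end_b (a point): point on the marker's axis, the other end
- order_pad: Spiral notebook lying flat, 208 (its x) x 146 mm (its y, from -75 to +71 mm), paper top 11 mm above the worktop, up to 14 mm at the binding; origin at the middle of its underside.
- tape_spare: Bystander: roll of brown packing tape lying flat, 92 mm across, 48 mm high; origin at the middle of its underside
- tape_mask: Bystander: roll of masking tape lying flat, 100 mm across, 25 mm high; origin at the middle of its underside
- scissors: Bystander: scissors lying flat, 199 x 87 mm; origin at the middle of its underside
- tint_green: Bystander: small bottle, 40 mm across, 166 mm high; origin at the middle of its underside

How it is judged:
By the outcome, as a careful person would: the job done as asked, in the order asked, and still so for the second after the job is handed in, with the robot touching nothing.
It also fails if it takes over 69 s, if anything falls off the work surface, if the arm or the gripper's body presses on something with over 40 N, if the wrist force passes 120 N, or if a joint passes its speed limit or range.

## Working session

There is one attempt and no reset: what is moved stays moved. The work goes in short steps, Python scripts to look and compute and a shell command to move; the robot and the scene stay as the last step left them, time stands still between calls to the robot, and variables do not carry over. Pictures are saved under pics/ and viewed, at most 11 in all, crops included, and the job is handed in when it is done.

```bash
mkdir -p pics; ls
python3 - <<'E'
from plant import readout, viewer, order, bot
import cv2,numpy as np
o=readout.get_obs(); print(o)
for n in("scene","top"):
    print(n,viewer.camera_info(n)); cv2.imwrite(f"pics/{n}0.png",viewer.capture(n)[:,:,::-1])
E
```

```text
pics
{'time': 0.0, 'joint_positions': array([-1.36900713e+00,  3.42730783e-01,  1.52502035e+00,  2.93980916e-05,
        1.27536483e+00, -1.46009268e-01]), 'dq': array([-1.17976558e-03,  8.73513556e-04,  1.08276173e-03, -5.82000038e-04,
        5.65198068e-04, -7.55120834e-05]), 'tau': array([-6.54166506e-04, -4.31235266e+01, -2.44218528e+01,  7.18268403e-02,
        5.61814138e-02, -1.12017840e-04]), 'tool_pos': array([ 178.89776941, -493.26163201,  291.53952838]), 'tcp_rot': array([-3.14008965e+00, -2.49439266e-04,  3.47789694e-01]), 'contact_force': array([0.46523892, 0.50865865, 0.82787884]), 'moment': array([ 9.60251246e-05,  3.88995137e-03, -3.32914803e-02]), 'finger_force': 0.0, 'grip_width': 91.85504456569785}
scene {'fx': 525.8047803879771, 'fy': 525.8047803879771, 'cx': 278.46645050093264, 'cy': 210.57375405909926, 'origin': array([-403.29704904,  471.92881633, 1010.38018925]), 'rotation': array([ 0.86450223, -0.01397141, -2.01404898])}
top {'fx': 448.4969105833031, 'fy': 448.4969105833031, 'cx': 284.6698688971309, 'cy': 214.54474961783453, 'origin': array([ 359.91754305,  -31.27301776, 1114.16343681]), 'rotation': array([ 0.17296073,  0.01372048, -1.59008096])}
```

View pics/scene0.png

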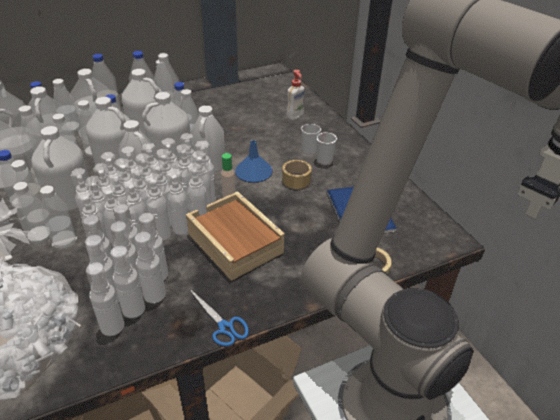

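View pics/top0.png

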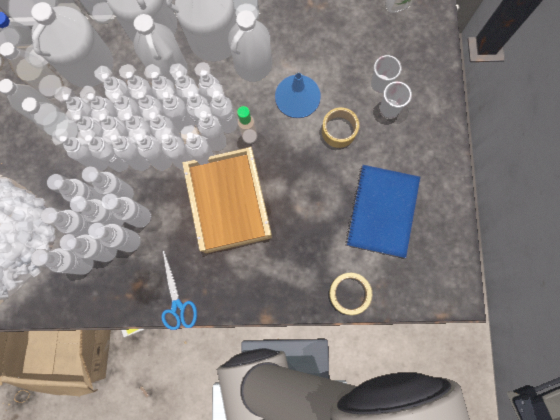

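The scene view shows the plywood case in mid-table, with the bottle close behind it. In the top view (up = +x) the case is at about (227,200), the pad at (383,211), the green-cap bottle at (246,125), the scissors at (178,300), and the tapes at (340,128) and (351,293). Next I'll measure with masks and an enlarged crop.

```bash
cat > h.py <<'E'
import numpy as np, cv2
from scipy.spatial.transform import Rotation as R
from plant import readout, viewer, order, bot
def ray(ci,u,v,fish=False):
    a=np.array([(u-ci['cx'])/ci['fx'],(v-ci['cy'])/ci['fy']])
    if fish:
        t=np.linalg.norm(a); s=np.sin(t)/max(t,1e-9); d=np.array([a[0]*s,-a[1]*s,-np.cos(t)])
    else: d=np.array([a[0],-a[1],-1.])
    return R.from_euler('xyz',ci['rotation']).apply(d)
def onz(ci,u,v,z,fish=False):
    d=ray(ci,u,v,fish); o=np.array(ci['origin']); return o+d*(z-o[2])/d[2]
def proj(ci,p):
    q=R.from_euler('xyz',ci['rotation']).inv().apply(np.array(p)-ci['origin'])
    return ci['cx']+ci['fx']*q[0]/-q[2], ci['cy']-ci['fy']*q[1]/-q[2]
def st():
    o=readout.get_obs(); print(round(o['time'],2),o['tool_pos'].round(1),o['tcp_rot'].round(3),'F',o['contact_force'].round(1),'w',round(o['grip_width'],1),round(o['finger_force'],1)); return o
E
python3 - <<'E'
from h import *
im=cv2.imread('pics/top0.png'); ci=viewer.camera_info('top'); cs=viewer.camera_info('scene'); sc=cv2.imread('pics/scene0.png')
hsv=cv2.cvtColor(im,cv2.COLOR_BGR2HSV)
def box(m,roi):
    k=np.zeros_like(m); x0,y0,x1,y1=roi; k[y0:y1,x0:x1]=m[y0:y1,x0:x1]
    k=cv2.morphologyEx(k,cv2.MORPH_OPEN,np.ones((3,3)))
    c=max(cv2.findContours(k,0,2)[0],key=cv2.contourArea); return cv2.minAreaRect(c),cv2.boxPoints(cv2.minAreaRect(c)),cv2.contourArea(c)
lid=cv2.inRange(hsv,(5,120,80),(18,255,255)); case=cv2.inRange(hsv,(5,60,60),(35,255,255)); blue=cv2.inRange(hsv,(100,120,40),(130,255,255))
for n,m,r,z in(("lid",lid,(170,140,285,260),53),("case",case,(170,148,285,260),72),("pad",blue,(340,155,430,265),11)):
    rr,b,a=box(m,r); print(n,rr,a); P=np.array([onz(ci,*p,z)[:2] for p in b]);print(b.round(),P.round(), 'sides',np.linalg.norm(P-np.roll(P,1,0),axis=1).round(),'ctr',P.mean(0).round(1))
print('bottle base?',onz(ci,249,137,30),'cap',onz(ci,244,112,166))
c=cv2.resize(im[90:270,165:435],None,fx=2.9,fy=2.9,interpolation=2); cv2.imwrite('pics/crop1.png',c)
E
```

```text
lid ((226.103515625, 201.626708984375), (84.0975570678711, 60.658531188964844), 77.31961059570312) 4872.5
[[187. 167.]
 [246. 154.]
 [265. 236.]
 [206. 249.]] [[669. 216.]
 [699.  71.]
 [495.  28.]
 [466. 169.]] sides [208. 149. 209. 144.] ctr [582. 121.]
case ((225.52951049804688, 200.6245880126953), (95.28504180908203, 74.3894271850586), 76.67547607421875) 6276.0
[[178. 163.]
 [251. 146.]
 [273. 238.]
 [200. 256.]] [[675. 234.]
 [714.  59.]
 [486.   9.]
 [450. 178.]] sides [232. 180. 233. 173.] ctr [581.  119.7]
pad ((383.94940185546875, 210.96017456054688), (60.55348587036133, 82.15914916992188), 11.633633613586426) 4705.0
[[346. 245.]
 [363. 165.]
 [422. 177.]
 [405. 257.]] [[ 473. -169.]
 [ 677. -220.]
 [ 642. -368.]
 [ 440. -313.]] sides [147. 210. 152. 209.] ctr [ 558.2 -267.7]
bottle base? [750.95536984  66.45913409  30.        ] cap [760.76363485  65.07584564 166.        ]
```

View pics/crop1.png

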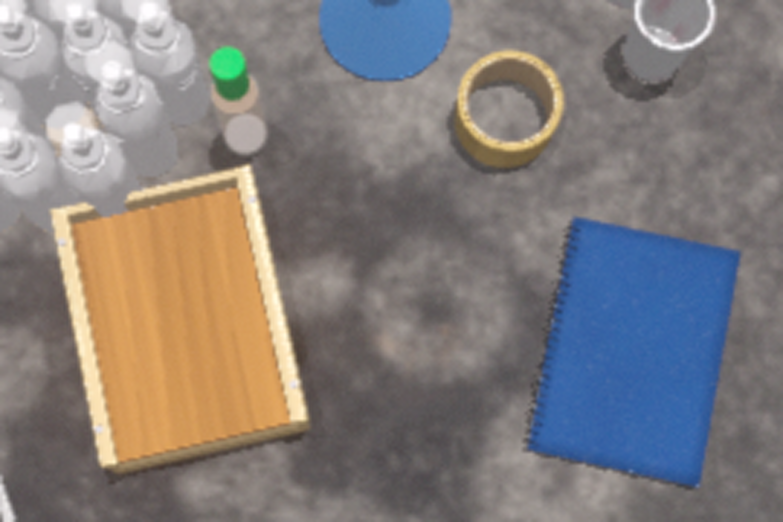

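The crop shows the case rim: rear outer corners at about (52,210) and (248,167), front rail ends at (100,462) and (307,420). The clear bottles crowd the left rear corner, and the tint bottle's base is near (245,140). The pad's binding is on its left edge.

Run:
```python
from h import *
ci=viewer.camera_info('top'); cs=viewer.camera_info('scene'); sc=cv2.imread('pics/scene0.png')
P=np.array([onz(ci,165+a/2.9,90+b/2.9,72)[:2] for a,b in((52,210),(248,167),(307,422),(100,464))])
print(P.round(1),'sides',np.linalg.norm(P-np.roll(P,1,0),axis=1).round(1),P.mean(0))
x=(P[0]+P[1]-P[2]-P[3]);y=P[0]+P[3]-P[1]-P[2]; print('yaw',np.arctan2(x[1],x[0]),np.arctan2(-y[0],y[1]))
c=cv2.resize(sc[140:285,160:300],None,fx=4.1,fy=4.1,interpolation=2); cv2.imwrite('pics/crop2.png',c)
yaw=np.arctan2(x[1],x[0]); c0=P.mean(0)
for X,Y,Z in((110,85,72),(110,-85,72),(-110,-85,72),(-110,85,72),(48,0,60)):
    w=[*(c0+R.from_euler('z',yaw).as_matrix()[:2,:2]@[X,Y]),Z]; u=proj(cs,w); print(np.round(w,1),'crop',round((u[0]-160)*4.1),round((u[1]-140)*4.1),'top',np.round(proj(ci,w)))
```

```text
[[675.4 222.8]
 [708.8  59.1]
 [493.1  12.8]
 [462.6 179.9]] sides [217.1 167.  220.6 169.8] [584.99086615 118.64428196]
yaw 0.2054287581325882 0.1910449165873796
[675.3 224.3  72. ] crop 106 304 top [182. 162.]
[710.   57.9  72. ] crop 319 210 top [251. 147.]
[494.6  13.   72. ] crop 511 383 top [271. 235.]
[460.  179.4  72. ] crop 288 497 top [200. 251.]
[632.  128.4  60. ] crop 266 318 top [223. 180.]
```

View pics/crop2.png

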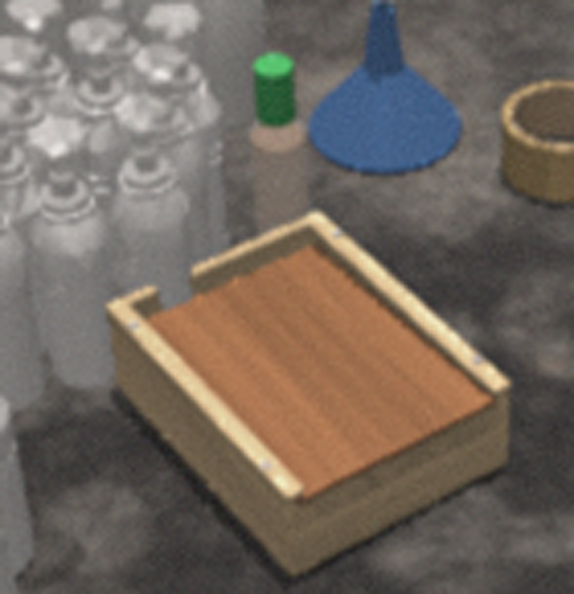

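The projected rim corners match the scene image: case centre is (585,119), yaw 0.203. There is a notch in the rear wall, and clear bottles stand close behind the left half of that wall. I'll move above the lid with the fingers shut.

```bash
python3 -m creep '0.017 0.0255 0 0 0 0.06 0;0.017 0.0255 0 0 0 0.06 0;0.017 0.0255 0 0 0 0.06 0;0.017 0.0255 0 0 0 0.06 0;0.017 0.0255 0 0 0 0.06 0;0.017 0.0255 0 0 0 0.06 0;0.017 0.0255 0 0 0 0.06 0;0.017 0.0255 0 0 0 0.06 0' && python3 -m creep '0.017 0.0255 0 0 0 0.06 0;0.017 0.0255 0 0 0 0.06 0;0.017 0.0255 0 0 0 0.06 0;0.017 0.0255 0 0 0 0.06 0;0.017 0.0255 0 0 0 0.06 0;0.017 0.0255 0 0 0 0.06 0;0.017 0.0255 0 0 0 0.06 0;0.017 0.0255 0 0 0 0.06 0' && python3 -m creep '0.017 0.0255 0 0 0 0.06 0;0.017 0.0255 0 0 0 0.06 0;0.017 0.0255 0 0 0 0.06 0;0.017 0.0255 0 0 0 0.06 0;0.017 0.0255 0 0 0 0.06 0;0.017 0.0255 0 0 0 0.06 0;0.017 0.0255 0 0 0 0.06 0;0 0 0 0 0 0 0'
python3 - <<'E'
from h import *
st(); ci=viewer.camera_info('wrist'); print(ci); im=viewer.capture('wrist')[:,:,::-1]; cv2.imwrite('pics/w1.png',im); st()
E
```

```text
time: 0.77
tool_pos: [315.4, -288.1, 292.0]
tcp_rot: [-3.141, -0.0, 0.83]
contact_force: [-1.1, -0.7, -0.8]
grip_width: 43.3
finger_force: 0.0
time: 1.43
tool_pos: [451.4, -84.0, 292.0]
tcp_rot: [-3.141, 0.0, 1.311]
contact_force: [0.0, -0.7, -0.7]
grip_width: 0.3
finger_force: 0.0
time: 2.1
tool_pos: [571.6, 97.0, 291.3]
tcp_rot: [3.141, -0.002, 1.734]
contact_force: [-0.9, 0.6, -0.1]
grip_width: 0.3
finger_force: 0.0
2.1 [571.6  97.  291.3] [ 3.141e+00 -2.000e-03  1.734e+00] F [-0.9  0.6 -0.1] w 0.3 0.0
{'fx': 325.19226210127806, 'fy': 325.19226210127806, 'cx': 278.5085834582315, 'cy': 209.17278933733712, 'origin': array([558.21773615, 177.47181113, 383.51834887]), 'rotation': array([-0.29948293, -0.00045233,  0.16279518])}
2.15 [570.5  95.  291.2] [-3.141 -0.     1.731] F [-0.4 -0.7 -0.8] w 0.1 0.0
```

View pics/w1.png

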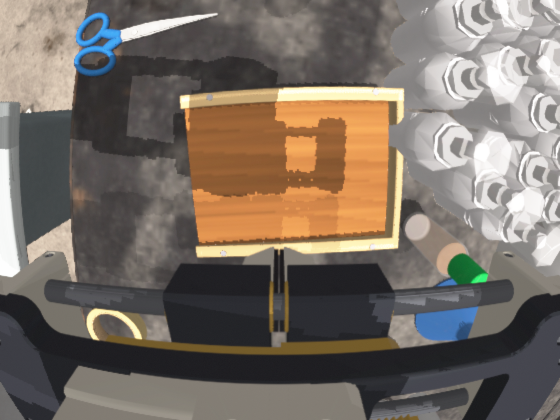

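The wrist view shows the lid, rails with corners at (404,90), (397,247), (197,255) and (181,97), and a clear bottle intruding at the notch near (390,137). The tint bottle's base is at (418,228). I'll check these against the case frame.

Run:
```python
from h import *
st()
ci={'fx':325.192,'fy':325.192,'cx':278.5086,'cy':209.1728,'origin':np.array([558.21773615,177.47181113,383.51834887]),'rotation':np.array([-0.29948293,-0.00045233,0.16279518])}
c0=np.array([585,118.6]); M=R.from_euler('z',.203).as_matrix()[:2,:2]
f=lambda u,v,z:(M.T@(onz(ci,u,v,z,True)[:2]-c0)).round(1)
for p in((404,90),(397,247),(197,255),(181,97)): print(p,'rim72',f(*p,72))
for p in((188,108),(198,244),(388,240),(387,105)): print(p,'lid',[f(*p,z) for z in(45,55,65)])
for p in((388,137),(405,112),(405,165)): print(p,'bottle',[f(*p,z) for z in(10,40,72)])
print('tint base',f(418,228,0), 'tint cap',f(470,270,166), 'neck',f(453,140,190),f(453,140,150))
```

```text
2.15 [570.5  95.  291.2] [-3.141 -0.     1.731] F [-0.4 -0.7 -0.8] w 0.1 0.0
(404, 90) rim72 [110.5  84.8]
(397, 247) rim72 [109.9 -81.7]
(197, 255) rim72 [-108.1  -81.2]
(181, 97) rim72 [-107.8   84.3]
(188, 108) lid [array([-108.9,   73.6]), array([-106.1,   73.2]), array([-103.3,   72.9])]
(198, 244) lid [array([-113.1,  -79.7]), array([-110.2,  -75.5]), array([-107.2,  -71.3])]
(388, 240) lid [array([108.3, -84.3]), array([104.7, -80. ]), array([101.1, -75.6])]
(387, 105) lid [array([101.3,  69.6]), array([97.9, 69.4]), array([94.5, 69.2])]
(388, 137) bottle [array([114.5,  32.1]), array([104.2,  34.6]), array([93.1, 37.2])]
(405, 112) bottle [array([136.4,  62.6]), array([124.3,  62.7]), array([111.4,  62.7])]
(405, 165) bottle [array([137.8,  -2. ]), array([125.5,   3.2]), array([112.5,   8.8])]
tint base [167.2 -89.3] tint cap [145.9 -65.6] neck [99.3 46.1] [122.8  42.6]
```

Case frame confirmed to within a few mm. I'll go above the lid centre and descend to just above the highest possible lid height.

```bash
python3 -m creep '0.015 0.025 0 0 0 0.046 0;0 0 -0.03 0 0 0 0;0 0 -0.03 0 0 0 0;0 0 -0.03 0 0 0 0;0 0 -0.03 0 0 0 0;0 0 -0.02 0 0 0 0;0 0 -0.008 0 0 0 0;0 0 0 0 0 0 0'
python3 - <<'E'
from h import *
st()
cw={'fx':325.192,'fy':325.192,'cx':278.5086,'cy':209.1728,'origin':np.array([558.21773615,177.47181113,383.51834887]),'rotation':np.array([-0.29948293,-0.00045233,0.16279518])}
ct=viewer.camera_info('top');cs=viewer.camera_info('scene')
c0=np.array([585,118.6]); M=R.from_euler('z',.203).as_matrix()[:2,:2]
def tri(L):
    A=np.zeros((3,3));b=np.zeros(3)
    for c,d in L:
        d=d/np.linalg.norm(d);K=np.eye(3)-np.outer(d,d);A+=K;b+=K@c['origin']
    p=np.linalg.solve(A,b); e=[np.linalg.norm(np.cross(p-c['origin'],d/np.linalg.norm(d))).round(1) for c,d in L]
    return 'case',(M.T@(p[:2]-c0)).round(),p[2].round(),'err',e
W=lambda u,v:(cw,ray(cw,u,v,True)); T=lambda u,v:(ct,ray(ct,165+u/2.9,90+v/2.9)); S=lambda u,v:(cs,ray(cs,160+u/4.1,140+v/4.1))
print('clear neck',tri([W(453,140),S(147,112)]),tri([T(85,135),S(147,112)]),tri([T(85,135),W(453,140)]))
print('tint cap',tri([T(228,62),S(274,65)]),tri([T(228,62),W(470,268)]))
E
```

```text
time: 2.82
tool_pos: [583.6, 117.0, 142.3]
tcp_rot: [-3.137, -0.0, 1.773]
contact_force: [-0.9, 0.2, 0.3]
grip_width: 0.6
finger_force: 0.0
2.82 [583.6 117.  142.3] [-3.137 -0.     1.773] F [-0.9  0.2  0.3] w 0.6 0.0
clear neck ('case', array([77., 52.]), np.float64(233.0), 'err', [np.float64(3.7), np.float64(3.7)]) ('case', array([121.,  30.]), np.float64(197.0), 'err', [np.float64(4.2), np.float64(4.2)]) ('case', array([155.,  39.]), np.float64(100.0), 'err', [np.float64(2.3), np.float64(2.3)])
tint cap ('case', array([164., -87.]), np.float64(164.0), 'err', [np.float64(0.0), np.float64(0.0)]) ('case', array([179., -88.]), np.float64(124.0), 'err', [np.float64(2.4), np.float64(2.4)])
```

```bash
cat > g.py <<'E'
import sys; from plant import readout
o=readout.get_obs(); f=o['contact_force'][2]; print(round(o['time'],2),'z',o['tool_pos'][2].round(2),'Fz',f.round(2)); sys.exit(abs(f)>3)
E
python3 -m creep '0 0 -0.005 0 0 0 0;0 0 0 0 0 0 0' >/dev/null && python3 g.py && python3 -m creep '0 0 -0.002 0 0 0 0;0 0 0 0 0 0 0' >/dev/null && python3 g.py && python3 -m creep '0 0 -0.0015 0 0 0 0;0 0 0 0 0 0 0' >/dev/null && python3 g.py && python3 -m creep '0 0 -0.0015 0 0 0 0;0 0 0 0 0 0 0' >/dev/null && python3 g.py && python3 -m creep '0 0 -0.0015 0 0 0 0;0 0 0 0 0 0 0' >/dev/null && python3 g.py && python3 -m creep '0 0 -0.0015 0 0 0 0;0 0 0 0 0 0 0' >/dev/null && python3 g.py && python3 -m creep '0 0 -0.0015 0 0 0 0;0 0 0 0 0 0 0' >/dev/null && python3 g.py && python3 -m creep '0 0 -0.0015 0 0 0 0;0 0 0 0 0 0 0' >/dev/null && python3 g.py && python3 -m creep '0 0 -0.0015 0 0 0 0;0 0 0 0 0 0 0' >/dev/null && python3 g.py && python3 -m creep '0 0 -0.0015 0 0 0 0;0 0 0 0 0 0 0' >/dev/null && python3 g.py && python3 -m creep '0 0 -0.0015 0 0 0 0;0 0 0 0 0 0 0' >/dev/null && python3 g.py && python3 -m creep '0 0 -0.0015 0 0 0 0;0 0 0 0 0 0 0' >/dev/null && python3 g.py
```

```text
2.98 z 140.09 Fz -0.47False
```

```bash
sed -i 's/sys.exit(abs(f)>3)/sys.exit(int(abs(f)>3))/' g.py
python3 g.py && python3 -m creep '0 0 -0.002 0 0 0 0;0 0 0 0 0 0 0' >/dev/null && python3 g.py && python3 -m creep '0 0 -0.0015 0 0 0 0;0 0 0 0 0 0 0' >/dev/null && python3 g.py && python3 -m creep '0 0 -0.0015 0 0 0 0;0 0 0 0 0 0 0' >/dev/null && python3 g.py && python3 -m creep '0 0 -0.0015 0 0 0 0;0 0 0 0 0 0 0' >/dev/null && python3 g.py && python3 -m creep '0 0 -0.0015 0 0 0 0;0 0 0 0 0 0 0' >/dev/null && python3 g.py && python3 -m creep '0 0 -0.0015 0 0 0 0;0 0 0 0 0 0 0' >/dev/null && python3 g.py && python3 -m creep '0 0 -0.0015 0 0 0 0;0 0 0 0 0 0 0' >/dev/null && python3 g.py && python3 -m creep '0 0 -0.0015 0 0 0 0;0 0 0 0 0 0 0' >/dev/null && python3 g.py && python3 -m creep '0 0 -0.0015 0 0 0 0;0 0 0 0 0 0 0' >/dev/null && python3 g.py && python3 -m creep '0 0 -0.0015 0 0 0 0;0 0 0 0 0 0 0' >/dev/null && python3 g.py && python3 -m creep '0 0 -0.0015 0 0 0 0;0 0 0 0 0 0 0' >/dev/null && python3 g.py
```

```text
2.98 z 140.09 Fz -0.47
3.15 z 138.15 Fz -0.73
3.32 z 136.09 Fz -0.47
3.48 z 134.16 Fz -1.34
3.65 z 132.46 Fz -0.08
3.82 z 130.94 Fz 0.5
3.98 z 129.45 Fz 0.15
4.15 z 127.96 Fz 0.58
4.32 z 126.5 Fz 0.93
4.48 z 124.98 Fz -0.53
4.65 z 124.37 Fz 2.58
4.82 z 124.15 Fz 10.96
```

Contact at a lid top of z = 58.3, pressing 11 N. I'll draw along (-0.979, -0.202) in short guarded steps.

```bash
cat > g2.py <<'E'
import sys; from plant import readout
o=readout.get_obs(); f=o['contact_force']; p=o['tool_pos']; print(round(o['time'],2),p.round(1),'F',f.round(1)); sys.exit(int(not 9<f[2]<15.5))
E
python3 -m creep '0 0 -0.0003 0 0 0 0;0 0 0 0 0 0 0' >/dev/null && python3 g2.py && python3 -m creep '-0.002 -0.0004 0 0 0 0 0;-0.002 -0.0004 0 0 0 0 0' >/dev/null && python3 g2.py && python3 -m creep '-0.002 -0.0004 0 0 0 0 0;-0.002 -0.0004 0 0 0 0 0' >/dev/null && python3 g2.py && python3 -m creep '-0.002 -0.0004 0 0 0 0 0;-0.002 -0.0004 0 0 0 0 0' >/dev/null && python3 g2.py&& python3 -m creep '-0.002 -0.0004 0 0 0 0 0;-0.002 -0.0004 0 0 0 0 0' >/dev/null && python3 g2.py&& python3 -m creep '-0.002 -0.0004 0 0 0 0 0;-0.002 -0.0004 0 0 0 0 0' >/dev/null && python3 g2.py
```

```text
4.98 [585.6 118.1 124.1] F [-3.1 -0.2 13.4]
5.15 [583.4 117.6 124.3] F [3.3 1.6 7.5]
```

```bash
python3 -m creep '0 0 -0.0008 0 0 0 0;0 0 0 0 0 0 0' >/dev/null && python3 g2.py ; python3 -m creep '-0.0015 -0.0003 0 0 0 0 0;-0.0015 -0.0003 0 0 0 0 0' >/dev/null && python3 g2.py && python3 -m creep '-0.002 -0.0004 0 0 0 0 0;-0.002 -0.0004 0 0 0 0 0' >/dev/null && python3 g2.py && python3 -m creep '-0.002 -0.0004 0 0 0 0 0;-0.002 -0.0004 0 0 0 0 0' >/dev/null && python3 g2.py&& python3 -m creep '-0.002 -0.0004 0 0 0 0 0;-0.002 -0.0004 0 0 0 0 0' >/dev/null && python3 g2.py&& python3 -m creep '-0.002 -0.0004 0 0 0 0 0;-0.002 -0.0004 0 0 0 0 0' >/dev/null && python3 g2.py
```

```text
5.32 [583.2 117.5 124.2] F [ 0.7  1.3 14. ]
5.48 [581.1 117.1 124.3] F [ 4.   1.6 12.5]
5.65 [577.2 116.3 124.4] F [ 4.5  2.5 12.8]
5.82 [573.3 115.5 124.5] F [ 4.3  3.2 14.5]
5.98 [569.5 114.7 124.7] F [ 3.6  1.7 15. ]
6.15 [565.6 113.9 124.8] F [ 3.9  2.2 15.6]
```

It's gripping and sliding, with the path rising about 3%. I'll follow the rise.

```bash
python3 -m creep '-0.002 -0.0004 0.0004 0 0 0 0;-0.003 -0.0006 0.0001 0 0 0 0' >/dev/null && python3 g2.py && python3 -m creep '-0.003 -0.0006 0.0001 0 0 0 0;-0.003 -0.0006 0.0001 0 0 0 0' >/dev/null && python3 g2.py && python3 -m creep '-0.003 -0.0006 0.0001 0 0 0 0;-0.003 -0.0006 0.0001 0 0 0 0' >/dev/null && python3 g2.py && python3 -m creep '-0.003 -0.0006 0.0001 0 0 0 0;-0.003 -0.0006 0.0001 0 0 0 0' >/dev/null && python3 g2.py && python3 -m creep '-0.003 -0.0006 0.0001 0 0 0 0;-0.003 -0.0006 0.0001 0 0 0 0' >/dev/null && python3 g2.py && python3 -m creep '-0.003 -0.0006 0.0001 0 0 0 0;-0.003 -0.0006 0.0001 0 0 0 0' >/dev/null && python3 g2.py && python3 -m creep '-0.003 -0.0006 0.0001 0 0 0 0;-0.003 -0.0006 0.0001 0 0 0 0' >/dev/null && python3 g2.py
```

```text
6.32 [560.5 112.8 125. ] F [ 4.4  2.2 14.7]
6.48 [554.5 111.6 125.2] F [ 4.3  0.7 14.3]
6.65 [548.6 110.3 125.5] F [ 4.7  1.  14.5]
6.82 [542.6 109.1 125.7] F [ 4.9  1.5 15.3]
6.98 [536.7 107.9 125.9] F [ 3.8  1.4 15. ]
7.15 [530.8 106.6 126.1] F [ 4.6  0.2 14.4]
7.32 [524.8 105.4 126.3] F [ 3.8  1.7 15.6]
```

```bash
python3 -m creep '-0.003 -0.0006 0.0003 0 0 0 0;-0.003 -0.0006 0.0002 0 0 0 0' >/dev/null && python3 g2.py && python3 -m creep '-0.003 -0.0006 0.0001 0 0 0 0;-0.003 -0.0006 0.0001 0 0 0 0' >/dev/null && python3 g2.py && python3 -m creep '-0.003 -0.0006 0.0001 0 0 0 0;-0.003 -0.0006 0.0001 0 0 0 0' >/dev/null && python3 g2.py && python3 -m creep '-0.003 -0.0006 0.0001 0 0 0 0;-0.003 -0.0006 0.0001 0 0 0 0' >/dev/null && python3 g2.py && python3 -m creep '-0.003 -0.0006 0.0001 0 0 0 0;-0.003 -0.0006 0.0001 0 0 0 0' >/dev/null && python3 g2.py && python3 -m creep '-0.003 -0.0006 0.0001 0 0 0 0;-0.003 -0.0006 0.0001 0 0 0 0' >/dev/null && python3 g2.py && python3 -m creep '-0.003 -0.0006 0.0001 0 0 0 0;-0.003 -0.0006 0.0001 0 0 0 0' >/dev/null && python3 g2.py && python3 -m creep '-0.003 -0.0006 0.0001 0 0 0 0;-0.003 -0.0006 0.0001 0 0 0 0' >/dev/null && python3 g2.py
```

```text
7.48 [518.7 104.1 126.6] F [ 4.3  0.1 14.5]
7.65 [512.7 102.9 126.8] F [ 4.6 -0.6 15.5]
7.82 [506.8 101.6 127. ] F [ 4.7 -0.3 16.2]
```

```bash
python3 -m creep '-0.003 -0.0006 0.0005 0 0 0 0;-0.003 -0.0006 0.0002 0 0 0 0' >/dev/null && python3 g2.py && python3 -m creep '-0.003 -0.0006 0.00015 0 0 0 0;-0.003 -0.0006 0.00015 0 0 0 0' >/dev/null && python3 g2.py && python3 -m creep '-0.003 -0.0006 0.00015 0 0 0 0;-0.003 -0.0006 0.00015 0 0 0 0' >/dev/null && python3 g2.py && python3 -m creep '-0.003 -0.0006 0.00015 0 0 0 0;-0.003 -0.0006 0.00015 0 0 0 0' >/dev/null && python3 g2.py && python3 -m creep '-0.003 -0.0006 0.00015 0 0 0 0;-0.003 -0.0006 0.00015 0 0 0 0' >/dev/null && python3 g2.py && python3 -m creep '-0.002 -0.0004 0.0001 0 0 0 0;-0.002 -0.0004 0.0001 0 0 0 0' >/dev/null && python3 g2.py
```

```text
7.98 [500.5 100.4 127.3] F [ 4.7  0.6 13.3]
8.15 [494.5  99.1 127.5] F [ 5.3 -0.3 12.3]
8.32 [488.5  97.9 127.7] F [ 4.7 -0.8 11.9]
8.48 [482.5  96.6 128. ] F [ 5.8  0.2 12.1]
8.65 [476.5  95.4 128.2] F [ 4.2 -1.3 11.8]
8.82 [472.4  94.6 128.3] F [ 4.6 -1.  12.4]
```

```bash
python3 -m creep '-0.001 -0.0002 0.00005 0 0 0 0;-0.001 -0.0002 0 0 0 0 0' >/dev/null && python3 g2.py && python3 -m creep '-0.001 -0.0002 0.00005 0 0 0 0;-0.001 -0.0002 0 0 0 0 0' >/dev/null && python3 g2.py && python3 -m creep '-0.001 -0.0002 0.00005 0 0 0 0;-0.001 -0.0002 0 0 0 0 0' >/dev/null && python3 g2.py && python3 -m creep '-0.001 -0.0002 0.00005 0 0 0 0;-0.001 -0.0002 0 0 0 0 0' >/dev/null && python3 g2.py
```

```text
8.98 [470.4  94.2 128.4] F [ 4.4 -1.8 11.9]
9.15 [468.4  93.7 128.4] F [ 4.  -2.2 13. ]
9.32 [467.1  93.4 128.6] F [9.3 0.3 9.3]
9.48 [465.5  93.2 128.6] F [8.5 0.6 9.3]
```

The stop shows as a jump in Fx at x≈467, so the lid is fully open. I'll lift and look into the bay.

```bash
python3 -m creep '0 0 0.004 0 0 0 0;0 0 0.02 0 0 0 0;0 0 0.04 0 0 0 45;0.025 0.005 0.04 0 0 0 45;0.03 0.006 0.04 0 0 0 45;0.03 0.006 0.02 0 0 0 45;0.03 0.006 0 0 0 0 45;0 0 0 0 0 0 45'
python3 - <<'E'
from h import *
import pickle
st(); ci=viewer.camera_info('wrist'); pickle.dump(ci,open('w2.pkl','wb')); im=viewer.capture('wrist')[:,:,::-1]; cv2.imwrite('pics/w2.png',im); st()
cv2.imwrite('pics/s2.png',viewer.capture('scene')[:,:,::-1]);cv2.imwrite('pics/t2.png',viewer.capture('top')[:,:,::-1])
E
```

```text
time: 10.15
tool_pos: [571.8, 115.0, 279.2]
tcp_rot: [3.136, 0.0, 1.774]
contact_force: [-1.9, -0.8, -0.1]
grip_width: 36.1
finger_force: 0.0
10.15 [571.8 115.  279.2] [3.136 0.    1.774] F [-1.9 -0.8 -0.1] w 36.1 0.0
10.2 [569.2 114.7 277.8] [ 3.141 -0.     1.774] F [-0.9  0.5 -0.9] w 39.1 0.0
```

View pics/w2.png

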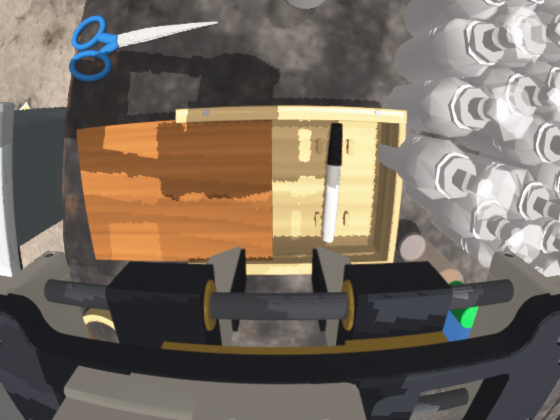

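The marker lies with ends at (337,123) black and (328,241) white, between the ribs. The lid edge is at u≈272. A clear bottle is visible through the rear-wall notch, with its near end at (380,152). I'll compute the marker pose and the bottle clearance.

Run:
```python
from h import *
import pickle
cw=pickle.load(open('w2.pkl','rb')); c0=np.array([585,118.6]); M=R.from_euler('z',.203).as_matrix()[:2,:2]
f=lambda u,v,z:(M.T@(onz(cw,u,v,z,True)[:2]-c0)).round(1)
print('rim',f(407,110,72),f(397,270,72))
im=cv2.imread('pics/w2.png'); hsv=cv2.cvtColor(im,cv2.COLOR_BGR2HSV)
roi=np.zeros(im.shape[:2],np.uint8); roi[118:246,318:346]=255
m=(((hsv[...,1]<60)&(hsv[...,2]>110))|(hsv[...,2]<60)).astype(np.uint8)*roi
m=cv2.morphologyEx(m,cv2.MORPH_CLOSE,np.ones((5,5)));c=max(cv2.findContours(m,0,2)[0],key=cv2.contourArea); r=cv2.minAreaRect(c);b=cv2.boxPoints(r);print(r,b.round())
b=b[np.argsort(b[:,1])]; e1,e2=b[:2].mean(0),b[2:].mean(0)
for p in((337,123),(328,241),e1,e2): print('end',p,f(*p,24.5))
for p in((380,152),(383,143),(383,162),(400,130),(404,135),(412,195),(405,180)): print('clear',p,[f(*p,z) for z in(16,40,60,72,90,130)])
print('lid edge',f(272,190,58+4-1),'tint disc',f(412,248,0))
o=cv2.imread('pics/s2.png'); cv2.imwrite('pics/c3.png',cv2.resize(o[120:260,150:300],None,fx=4,fy=4,interpolation=2))
```

```text
rim [110.2  86.9] [116.6 -81.9]
((332.45587158203125, 182.57351684570312), (14.035460472106934, 119.49314880371094), 4.398705005645752) [[321. 242.]
 [330. 122.]
 [344. 124.]
 [335. 243.]]
end (337, 123) [50.  69.2]
end (328, 241) [ 45.2 -65.9]
end [337.03824 123.00293] [50.  69.2]
end [327.8735 242.1441] [ 45.2 -67.3]
clear (380, 152) [array([102.6,  38.1]), array([94.7, 41. ]), array([88.2, 43.4]), array([84.2, 44.8]), array([78.3, 47. ]), array([65.2, 51.8])]
clear (383, 143) [array([105.7,  48.5]), array([97.6, 50.7]), array([90.8, 52.5]), array([86.8, 53.6]), array([80.7, 55.3]), array([67.2, 58.9])]
clear (383, 162) [array([107. ,  26.6]), array([98.8, 30.3]), array([92. , 33.4]), array([87.9, 35.2]), array([81.8, 38. ]), array([68.1, 44.1])]
clear (400, 130) [array([125.7,  64.4]), array([116.3,  65.5]), array([108.4,  66.5]), array([103.7,  67. ]), array([96.6, 67.9]), array([80.9, 69.7])]
clear (404, 135) [array([131.1,  58.9]), array([121.3,  60.4]), array([113.1,  61.7]), array([108.2,  62.4]), array([100.8,  63.5]), array([84.5, 66. ])]
clear (412, 195) [array([147.7, -12.1]), array([136.8,  -5.8]), array([127.7,  -0.5]), array([122.2,   2.6]), array([114. ,   7.3]), array([95.8, 17.8])]
clear (405, 180) [array([136.5,   6.1]), array([126.3,  11.2]), array([117.8,  15.4]), array([112.7,  17.9]), array([105.1,  21.7]), array([88.2, 30.1])]
lid edge [-19.    4.2] tint disc [165.2 -89. ]
```

View pics/c3.png

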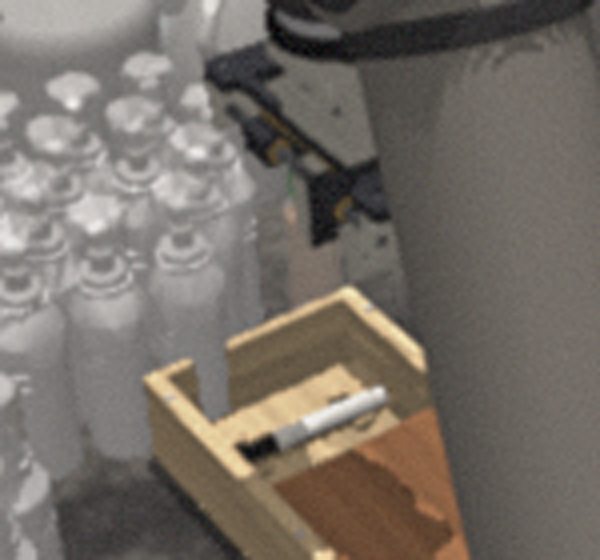

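Through the notch the near bottle stands at about case (135,37), r≈30. Marker centre is at case (47.6, 1.7), about 2° off the case's y. To keep the 190 mm gripper body clear of that bottle, I'll grasp at case y≈-20 with the tool turned 12° clockwise.

```bash
python3 -m creep '0.022 -0.002 0 0 0 -0.07 36;0.022 -0.002 0 0 0 -0.07 36;0.022 -0.002 0 0 0 -0.069 36;0 0 0 0 0 0 36;0 0 0 0 0 0 36'
```

```text
time: 10.72
tool_pos: [633.0, 108.1, 277.3]
tcp_rot: [-3.139, 0.0, 1.565]
contact_force: [0.2, 0.4, -0.1]
grip_width: 32.8
finger_force: 0.0
```

```bash
cat > g3.py <<'E'
import sys; from plant import readout; import numpy as np
o=readout.get_obs(); f=o['contact_force']; print(round(o['time'],2),o['tool_pos'].round(1),'F',f.round(1),o['moment'].round(2)); sys.exit(int(np.linalg.norm(f)>4))
E
python3 -m creep '0.002 0 -0.035 0 0 0 36;0 0 -0.03 0 0 0 36;0 0 0 0 0 0 36' >/dev/null && python3 g3.py && python3 -m creep '0 0 -0.01 0 0 0 36;0 0 -0.01 0 0 0 36' >/dev/null && python3 g3.py && python3 -m creep '0 0 -0.01 0 0 0 36;0 0 -0.01 0 0 0 36' >/dev/null && python3 g3.py && python3 -m creep '0 0 -0.01 0 0 0 36;0 0 -0.01 0 0 0 36' >/dev/null && python3 g3.py && python3 -m creep '0 0 -0.01 0 0 0 36;0 0 -0.01 0 0 0 36' >/dev/null && python3 g3.py && python3 -m creep '0 0 -0.01 0 0 0 36;0 0 -0.01 0 0 0 36' >/dev/null && python3 g3.py && python3 -m creep '0 0 0 0 0 0 36'
python3 - <<'E'
from h import *
cv2.imwrite('pics/w4.png',viewer.capture('wrist')[:,:,::-1])
E
```

```text
10.97 [631.4 108.4 207.2] F [-1.4 -0.3 -1.4] [-0.02 -0.06  0.05]
11.13 [636.  108.7 195. ] F [ 0.1 -0.3  0.3] [-0.01 -0.09  0.  ]
11.3 [636.  108.6 173.8] F [-0.1  0.4  0.2] [-0.07 -0.18  0.02]
11.47 [635.8 108.5 152.7] F [ 0.2 -0.1  0.1] [ 0.01 -0.05  0.01]
11.63 [634.6 108.1 132.6] F [-17.   -6.8  11.9] [-0.14  0.27  0.03]
```

Contact with the bottle. Backing up and looking.

```bash
python3 -m creep '-0.002 0 0.012 0 0 0 36;-0.002 0 0.02 0 0 0 36;0 0 0.01 0 0 0 36;0 0 0 0 0 0 36'
python3 - <<'E'
from h import *
import pickle
st();pickle.dump(viewer.camera_info('wrist'),open('w4.pkl','wb'))
w=viewer.capture('wrist')[:,:,::-1]; cv2.imwrite('pics/w4f.png',w); s=viewer.capture('scene')[:,:,::-1]; cv2.imwrite('pics/s4.png',s);cv2.imwrite('pics/t4.png',viewer.capture('top')[:,:,::-1])
a=cv2.resize(w[:,150:],(400,410)); b=cv2.resize(s[60:265,130:330],(400,410),interpolation=2); cv2.imwrite('pics/w4.png',np.hstack([a,b]))
E
```

```text
time: 11.97
tool_pos: [633.3, 108.6, 178.4]
tcp_rot: [3.135, -0.0, 1.565]
contact_force: [0.8, -0.1, -0.0]
grip_width: 33.0
finger_force: 0.0
11.97 [633.3 108.6 178.4] [ 3.135 -0.     1.565] F [ 0.8 -0.1 -0. ] w 33.0 0.0
```

View pics/w4.png

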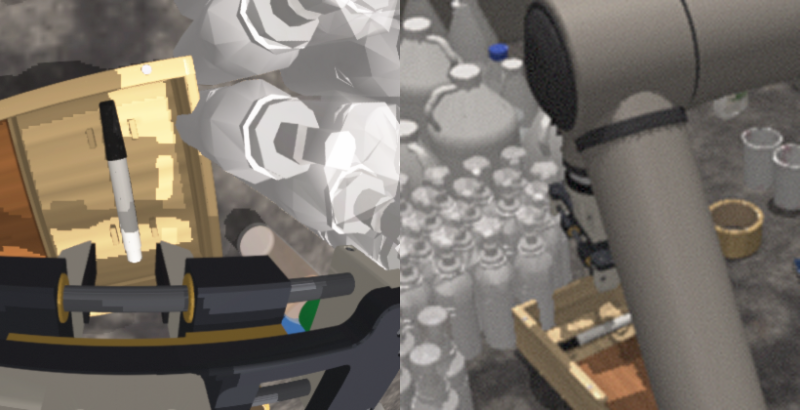

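The contact came from a second clear bottle meeting the gripper's far +y corner at case (148,-2). I'll regrasp with the body tilted 8° back toward the robot, turned 7°, held nearer the fingertips, with the fingers narrower. That puts the corner at about case x 136.

```bash
python3 -m creep '-0.003 -0.002 0 0 0 0.045 31;-0.003 -0.003 0 0 0 0.042 31;0 0 0 0.0057 -0.07 0 31;0 0 0 0.0057 -0.07 0 31;0 0 0 0 0 0 31;0 0 0 0 0 0 31' && python3 g3.py && python3 -m creep '0 0 -0.01 0 0 0 31;0 0 -0.01 0 0 0 31' >/dev/null && python3 g3.py && python3 -m creep '0 0 -0.01 0 0 0 31;0 0 0 0 0 0 31' >/dev/null && python3 g3.py && python3 -m creep '0 0 -0.006 0 0 0 31;0 0 0 0 0 0 31' >/dev/null && python3 g3.py && python3 -m creep '0 0 -0.006 0 0 0 31;0 0 0 0 0 0 31' >/dev/null && python3 g3.py  && python3 -m creep '0 0 -0.006 0 0 0 31;0 0 0 0 0 0 31' >/dev/null && python3 g3.py && python3 -m creep '0 0 -0.006 0 0 0 31;0 0 0 0 0 0 31' >/dev/null && python3 g3.py && python3 -m creep '0 0 -0.006 0 0 0 31;0 0 0 0 0 0 31' >/dev/null && python3 g3.py
```

```text
time: 12.62
tool_pos: [624.9, 103.5, 174.6]
tcp_rot: [3.004, -0.0, 1.652]
contact_force: [0.2, -1.2, -0.0]
grip_width: 28.3
finger_force: 0.0
12.62 [624.9 103.5 174.6] F [ 0.2 -1.2 -0. ] [-0.01 -0.04  0.01]
12.78 [626.4 103.5 154.8] F [-0.4 -0.3 -0.3] [-0.05  0.01  0.02]
12.95 [624.5 103.4 141.6] F [-0.1  0.7  0. ] [-0.04 -0.    0.01]
13.12 [625.4 103.5 137.8] F [ 0.1 -0.2 -1.1] [-0.02  0.03 -0.  ]
13.28 [625.5 103.4 132.4] F [ 0.1  0.1 -0. ] [ 0.    0.02 -0.01]
13.45 [625.3 103.5 126.4] F [-0.6 -0.1  0.3] [-0.05 -0.01 -0.07]
13.62 [625.3 103.4 120.3] F [-0.4 -0.2  0.8] [-0.02 -0.02 -0.03]
13.78 [625.3 103.4 114.2] F [ 0.2  0.3 -0.2] [-0.03 -0.04  0.  ]
```

```bash
python3 -m creep '0.0015 0.0005 -0.005 0 0 0 31;0 0 0 0 0 0 31' >/dev/null && python3 g3.py && python3 -m creep '0 0 -0.004 0 0 0 31;0 0 0 0 0 0 31' >/dev/null && python3 g3.py && python3 -m creep '0 0 -0.004 0 0 0 31;0 0 0 0 0 0 31' >/dev/null && python3 g3.py && python3 -m creep '0 0 -0.003 0 0 0 31;0 0 0 0 0 0 31' >/dev/null && python3 g3.py  && python3 -m creep '0 0 -0.003 0 0 0 31;0 0 0 0 0 0 31' >/dev/null && python3 g3.py && python3 -m creep '0 0 -0.003 0 0 0 31;0 0 0 0 0 0 31' >/dev/null && python3 g3.py && python3 -m creep '0 0 -0.002 0 0 0 31;0 0 0 0 0 0 31' >/dev/null && python3 g3.py && python3 -m creep '0 0 -0.002 0 0 0 31;0 0 0 0 0 0 31' >/dev/null && python3 g3.py
```

```text
13.95 [627.1 104.  109.4] F [ 0.8 -0.1 -0.4] [-0.1  -0.06  0.02]
14.12 [627.  104.  105.5] F [0.3 0.1 0.1] [-0.04  0.05  0.05]
14.28 [626.9 104.  101.6] F [-0.2 -0.3  0. ] [-0.    0.05  0.01]
14.45 [627.  104.   98.8] F [-0.6 -0.  -0.3] [ 0.01  0.04 -0.01]
14.62 [627.  104.   95.8] F [-0.9 -0.4  0.6] [-0.04 -0.04 -0.01]
14.78 [627.  103.9  92.8] F [0.3 0.1 0.1] [-0.03 -0.03 -0.  ]
14.95 [627.1 104.   90.9] F [-0.4  0.  -0.4] [-0.06 -0.04 -0.  ]
15.12 [627.1 104.   89. ] F [-0.4 -0.7 -0.7] [-0.02 -0.02 -0.01]
```

No contact. Down the last 2.5 mm, then close.

```bash
python3 -m creep '0 0 -0.0015 0 0 0 31;0 0 -0.001 0 0 0 31;0 0 0 0 0 0 31' && python3 g3.py && python3 -m creep '0 0 0 0 0 0 17;0 0 0 0 0 0 14;0 0 0 0 0 0 10;0 0 0 0 0 0 5;0 0 0 0 0 0 5'
```

```text
time: 15.37
tool_pos: [627.2, 104.0, 86.6]
tcp_rot: [3.001, -0.0, 1.652]
contact_force: [0.3, 0.6, 1.3]
grip_width: 28.3
finger_force: 0.1
15.37 [627.2 104.   86.6] F [0.3 0.6 1.3] [-0.05 -0.08 -0.02]
time: 15.78
tool_pos: [627.2, 104.0, 86.8]
tcp_rot: [3.001, -0.0, 1.652]
contact_force: [0.0, -0.1, 0.1]
grip_width: 13.5
finger_force: 29.8
```

```bash
python3 -m creep '0 0 0.004 0 0 0 5;0 0 0.008 0 0 0 5;0 0 0.01 0 0 0 5;0 0 0.01 0 0 0 5;0 0 0 0 0 0 5' && python3 -m creep '0 0 0.02 0 0 0 5;0 0 0.02 0 0 0 5;0 0 0.02 0 0 0 5;0 0 0.03 0 0 0 5;0 0 0.03 0 0 0 5;0 0 0.03 0 0 0 5;0 0 0 0 0 0 5;0 0 0 0 0 0 5'
python3 - <<'E'
from h import *
import pickle
st();pickle.dump(viewer.camera_info('wrist'),open('w5.pkl','wb'))
w=viewer.capture('wrist')[:,:,::-1]; cv2.imwrite('pics/w5.png',w)
E
```

```text
time: 16.2
tool_pos: [628.7, 104.1, 122.1]
tcp_rot: [2.996, 0.0, 1.652]
contact_force: [0.6, -0.4, 0.7]
grip_width: 13.7
finger_force: 29.8
time: 16.87
tool_pos: [627.8, 104.0, 271.3]
tcp_rot: [2.996, 0.0, 1.652]
contact_force: [-1.6, 0.1, -0.9]
grip_width: 13.6
finger_force: 29.8
16.87 [627.8 104.  271.3] [2.996 0.    1.652] F [-1.6  0.1 -0.9] w 13.6 29.8
```

View pics/w5.png

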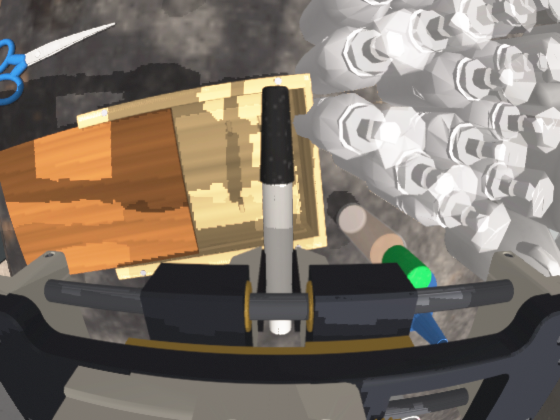

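The marker is held, aligned with the tool: black end at (276,87), white end at (281,333). The lid is still open. I'll compute the marker pose in the tool frame.

Run:
```python
from h import *
import pickle
cw=pickle.load(open('w5.pkl','rb')); o=readout.get_obs()
T=R.from_euler('xyz',[2.996,0,1.652]); p0=np.array([627.8,104.,271.3])
oc=T.inv().apply(cw['origin']-p0); print('cam in tool',oc.round(1))
for p in((276,87),(277,183),(281,333)):
    d=T.inv().apply(ray(cw,*p,True)); q=oc+d*(-oc[1]/d[1]) if abs(d[1])>.2 else None
    # at depth z=62 in tool
    print(p,'at z=62',(oc+d*(62-oc[2])/d[2]).round(1),'z=54',(oc+d*(54-oc[2])/d[2]).round(1),'z=70',(oc+d*(70-oc[2])/d[2]).round(1))
```

```text
cam in tool [ 81.8  -0.1 -92.1]
(276, 87) at z=62 [93.3 -1.3 62. ] z=54 [92.7 -1.3 54. ] z=70 [93.9 -1.4 70. ]
(277, 183) at z=62 [47.2 -1.  62. ] z=54 [49.  -0.9 54. ] z=70 [45.4 -1.  70. ]
(281, 333) at z=62 [-43.4   1.2  62. ] z=54 [-36.9   1.1  54. ] z=70 [-49.9   1.3  70. ]
```

Marker centre sits 26 mm along tool x at depth ≈62 mm, level. Pad centre is (558,-268), yaw -0.255, so the TCP target is (583,-274.5) at yaw 2.887, untilted.

```bash
python3 -m creep '0 0 0 -0.0057 0.07 0 5;0 0 0 -0.0057 0.07 0 5;-0.0028 -0.0237 0 0 0 0.077 5;-0.0028 -0.0237 0 0 0 0.077 5;-0.0028 -0.0237 0 0 0 0.077 5;-0.0028 -0.0237 0 0 0 0.077 5;-0.0028 -0.0237 0 0 0 0.077 5;-0.0028 -0.0237 0 0 0 0.077 5' >/dev/null; python3 -m creep '-0.0028 -0.0237 0 0 0 0.077 5;-0.0028 -0.0237 0 0 0 0.077 5;-0.0028 -0.0237 0 0 0 0.077 5;-0.0028 -0.0237 0 0 0 0.077 5;-0.0028 -0.0237 0 0 0 0.077 5;-0.0028 -0.0237 0 0 0 0.077 5;-0.0028 -0.0237 0 0 0 0.077 5;-0.0028 -0.0237 0 0 0 0.077 5' ; python3 -m creep '-0.0028 -0.0237 0 0 0 0.077 5;-0.0028 -0.0237 0 0 0 0.077 5;0 0 0 0 0 0 5;0 0 0 0 0 0 5;0 0 0 0 0 0 5'
python3 - <<'E'
from h import *
o=st(); ci=viewer.camera_info('wrist'); im=viewer.capture('wrist')[:,:,::-1].copy(); cv2.imwrite('pics/w6.png',im)
hsv=cv2.cvtColor(im,cv2.COLOR_BGR2HSV); m=cv2.inRange(hsv,(100,120,40),(130,255,255))
c=max(cv2.findContours(m,0,2)[0],key=cv2.contourArea); a=cv2.approxPolyDP(c,8,True)[:,0]
T=R.from_euler('xyz',o['tcp_rot'])
for p in a: print(p,onz(ci,*p,11,True)[:2].round(), 'tool',T.inv().apply(onz(ci,*p,11,True)-o['tool_pos']).round())
E
```

```text
time: 18.25
tool_pos: [587.2, -228.7, 266.7]
tcp_rot: [3.141, -0.004, 2.734]
contact_force: [1.0, -0.4, -0.3]
grip_width: 13.6
finger_force: 29.8
time: 18.67
tool_pos: [582.1, -274.5, 267.3]
tcp_rot: [3.14, -0.002, 2.882]
contact_force: [-1.4, 0.8, -0.7]
grip_width: 13.3
finger_force: 29.8
18.67 [ 582.1 -274.5  267.3] [ 3.140e+00 -2.000e-03  2.882e+00] F [-1.4  0.8 -0.7] w 13.3 29.8
[344  67] [ 473. -172.] tool [131.  71. 257.]
[208  70] [ 439. -313.] tool [128. -74. 257.]
[220 252] [ 642. -361.] tool [-80. -68. 256.]
[263 248] [ 649. -310.] tool [-75. -17. 256.]
[266  85] [ 473. -258.] tool [109. -12. 257.]
[289  90] [ 484. -236.] tool [104.  12. 257.]
[293 247] [ 657. -275.] tool [-73.  18. 256.]
[342 249] [ 675. -220.] tool [-77.  77. 256.]
```

View pics/w6.png

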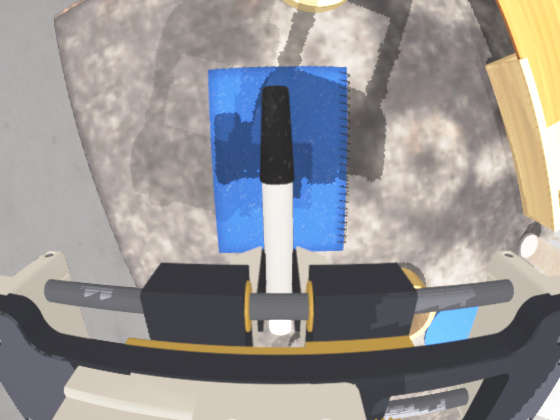

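The pad spans tool x -78..130, y -71..74, and the marker spans x -42..93 near y = 0, so it is well centred. Descending.

```bash
cat > g4.py <<'E'
import sys; from plant import readout
o=readout.get_obs(); f=o['contact_force']; print(round(o['time'],2),o['tool_pos'].round(1),'F',f.round(1),o['moment'].round(2)); sys.exit(int(f[2]>2.0))
E
python3 -m creep '0 0 -0.03 0 0 0 5;0 0 -0.035 0 0 0 5;0 0 -0.035 0 0 0 5;0 0 -0.035 0 0 0 5;0 0 -0.02 0 0 0 5;0 0 -0.01 0 0 0 5;0 0 0 0 0 0 5;0 0 0 0 0 0 5' >/dev/null && python3 g4.py && python3 -m creep '0 0 -0.006 0 0 0 5;0 0 -0.004 0 0 0 5;0 0 0 0 0 0 5' >/dev/null && python3 g4.py && python3 -m creep '0 0 -0.002 0 0 0 5;0 0 0 0 0 0 5' >/dev/null && python3 g4.py && python3 -m creep '0 0 -0.002 0 0 0 5;0 0 0 0 0 0 5' >/dev/null && python3 g4.py && python3 -m creep '0 0 -0.002 0 0 0 5;0 0 0 0 0 0 5' >/dev/null && python3 g4.py && python3 -m creep '0 0 -0.001 0 0 0 5;0 0 0 0 0 0 5' >/dev/null && python3 g4.py && python3 -m creep '0 0 -0.001 0 0 0 5;0 0 0 0 0 0 5' >/dev/null && python3 g4.py && python3 -m creep '0 0 -0.001 0 0 0 5;0 0 0 0 0 0 5' >/dev/null && python3 g4.py && python3 -m creep '0 0 -0.001 0 0 0 5;0 0 0 0 0 0 5' >/dev/null && python3 g4.py
```

```text
19.38 [ 583.  -274.7  104.4] F [0.2 0.1 0.3] [ 0.05 -0.1  -0.05]
19.63 [ 582.5 -275.2   94.1] F [-0.2  0.8  0.2] [ 0.06 -0.19 -0.01]
19.8 [ 582.5 -275.3   91.9] F [ 0.6  0.8 -0.4] [ 0.   -0.19  0.04]
19.97 [ 582.4 -275.2   89.6] F [-0.3  0.9 -0.6] [ 0.08 -0.2   0.02]
20.13 [ 582.3 -275.1   87.4] F [ 0.5 -0.1  0.1] [ 0.08 -0.13 -0.  ]
20.3 [ 582.4 -275.2   86.6] F [-0.1  0.2  0.8] [ 0.05 -0.16  0.08]
20.47 [ 582.4 -275.2   85.6] F [-0.4 -0.5 -0.3] [ 0.05 -0.13 -0.04]
20.63 [ 582.4 -275.2   84.6] F [-0.2  0.  -0.3] [ 0.09 -0.13  0.04]
20.8 [ 582.4 -275.2   83.6] F [0.1 0.4 0.5] [ 0.05 -0.14  0.02]
```

```bash
python3 -m creep '0 0 -0.0005 0 0 0 5;0 0 0 0 0 0 5' >/dev/null && python3 g4.py && python3 -m creep '0 0 -0.0005 0 0 0 5;0 0 0 0 0 0 5' >/dev/null && python3 g4.py && python3 -m creep '0 0 -0.0005 0 0 0 5;0 0 0 0 0 0 5' >/dev/null && python3 g4.py && python3 -m creep '0 0 -0.0005 0 0 0 5;0 0 0 0 0 0 5' >/dev/null && python3 g4.py && python3 -m creep '0 0 -0.0005 0 0 0 5;0 0 0 0 0 0 5' >/dev/null && python3 g4.py && python3 -m creep '0 0 -0.0005 0 0 0 5;0 0 0 0 0 0 5' >/dev/null && python3 g4.py && python3 -m creep '0 0 -0.0005 0 0 0 5;0 0 0 0 0 0 5' >/dev/null && python3 g4.py && python3 -m creep '0 0 -0.0005 0 0 0 5;0 0 0 0 0 0 5' >/dev/null && python3 g4.py
```

```text
20.97 [ 582.4 -275.2   83.2] F [-0.4 -0.8 -0.3] [ 0.05 -0.12  0.01]
21.13 [ 582.4 -275.2   82.7] F [-0.8  0.4  0.4] [ 0.04 -0.17  0.04]
21.3 [ 582.5 -275.2   82.5] F [-1.1  0.5  1.5] [ 0.13 -0.11  0.01]
21.47 [ 582.5 -275.3   82.5] F [-1.7  0.8  5.6] [ 0.18  0.14 -0.01]
```

Touching at 82.5, as predicted. I'll ease off, open gently and withdraw.

```bash
python3 -m creep '0 0 0.0005 0 0 0 5;0 0 0 0 0 0 5;0 0 0 0 0 0 16;0 0 0 0 0 0 18;0 0 0 0 0 0 22;0 0 0 0 0 0 28;0 0 0 0 0 0 36;0 0 0 0 0 0 36' && python3 -m creep '0 0 0.002 0 0 0 36;0 0 0.006 0 0 0 36;0 0 0.012 0 0 0 36;0 0 0.02 0 0 0 36;0 0 0.03 0 0 0 36;0 0 0.03 0 0 0 36;0 0 0.03 0 0 0 36;0 0 0.03 0 0 0 36' && python3 -m creep '0.004 0 0.02 0 0 0 36;0 0 0 0 0 0 36;0 0 0 0 0 0 36;0 0 0 0 0 0 36;0 0 0 0 0 0 36;0 0 0 0 0 0 36'
python3 - <<'E'
from h import *
o=st(); ci=viewer.camera_info('wrist'); w=viewer.capture('wrist')[:,:,::-1].copy(); t=viewer.capture('top')[:,:,::-1].copy()
cv2.imwrite('pics/t7.png',t); cv2.imwrite('pics/w7.png',w); cv2.imwrite('pics/f7.png',np.hstack([cv2.resize(w,(400,300)),cv2.resize(t[40:340,160:460],(300,300))]))
E
```

```text
time: 22.13
tool_pos: [582.4, -275.2, 82.1]
tcp_rot: [3.141, -0.0, 2.884]
contact_force: [0.2, -0.9, -0.5]
grip_width: 31.7
finger_force: 0.0
time: 22.8
tool_pos: [582.3, -275.1, 245.2]
tcp_rot: [-3.141, 0.001, 2.884]
contact_force: [0.1, -0.7, -0.5]
grip_width: 33.2
finger_force: 0.0
time: 23.3
tool_pos: [586.0, -275.0, 260.9]
tcp_rot: [3.141, -0.002, 2.884]
contact_force: [-0.7, 0.3, -1.3]
grip_width: 33.5
finger_force: 0.0
23.3 [ 586.  -275.   260.9] [ 3.141e+00 -2.000e-03  2.884e+00] F [-0.7  0.3 -1.3] w 33.5 0.0
```

View pics/f7.png

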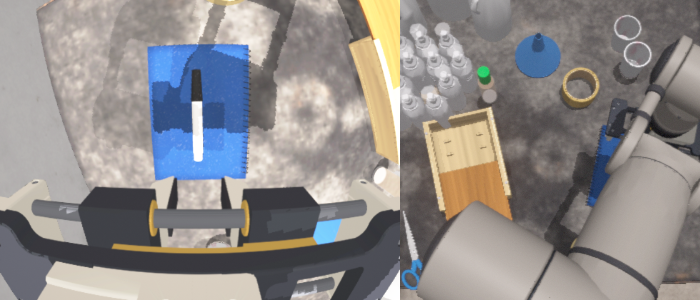

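The marker lies at full length in the middle of the pad (wrist view, about (197,70) to (197,160)). The lid is still open, and the tint bottle, scissors and packing tape stand where they were. Handing in.

```bash
python3 -c "
from plant import order
print(order.close_job())"
```

```text
the job is handed in; nothing more can be done
None
```

Job handed in: the lid is fully open with readings never above 16.2 N, and the marker lies at full length on the order pad; on the first reach for the marker the gripper's body touched a clear bottle behind the case (about 22 N), so I backed off and came in tilted.

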